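Clamp a soil-core tube with its quick-release lever

ROBOT

A 6-joint arm with a two-finger parallel gripper is mounted at the origin on the work surface. World frame = base frame: x ahead of the robot, y to its left, z up, the work surface at z = 0. Lengths are in mm, angles in rad, forces in N, time in s.
With the tool pointing down it reaches from about 350 to 775 mm from the base axis. Payload 7.3 kg.
Tool frame: the origin (TCP) lies midway between the tips of the shut fingers; the grasp point (between the pads) lies 19 mm behind it (bot.tcp_to_grasp is the distance from the TCP to the grasp point, in mm); z points along the fingers, y is the line along which they close (so a half turn about z gives the same grasp; the last joint's range is limited). The gripper opens to 92 mm and grips with 3 to 60 N. Pads are 19 mm wide; open, the fingers measure 130 mm over their backs; the gripper's body (75 mm by 190 mm) begins 47 mm behind the grasp point.
Start: joints at [1.172, 0.342, 1.524, -0, 1.275, -0.146], TCP at [131.295, 508.337, 226.741] pointing down, gripper open.
Joint ranges: [-2.53, 2.53], [-0.77, 2.02], [0.04, 2.7], [-1, 4.14], [0.28, 2.66], [-3.11, 3.11]. Speed limits (rad/s): [2.57, 2.57, 3.14, 3.14, 3.14, 3.14].

INTERFACE

Orientations are given as [roll, pitch, yaw] about the fixed x, y, z axes, in that order (R = Rz(yaw) Ry(pitch) Rx(roll)).
In Python, from plant import bot, viewer gives the robot as it stands. The module is installed in compiled form; this text tells all that it offers.
- The arm moves only by the shell command python3 -m handwheel 'ROWS'. ROWS is text: rows parted by semicolons, each of 7 numbers parted by spaces: the shift along the tool's x, y, z scaled (see below), then the turn, a rotation vector about the tool's x, y, z scaled (see below), then the opening, from -1 (shut) to 1 (fully open), so that 0 is half open. In form: tx ty tz rx ry rz gripper; .... A call has 1 to 8 rows; each row is the pose to reach, as a shift and turn from the pose commanded when the call began, along the tool's axes at that moment, turning the shorter way round; what a row does not reach only later rows make up. The controller multiplies each number of a shift by 10 cm and each number of a turn by pi rad. A row lasts 1/12 s, in which the tool goes at most 41.7 mm and 7.16 degrees, less where a joint would pass 70% of its speed; a pose out of reach is approached as far as the arm can. A call with a number of a shift or a turn outside -1 to 1 is refused whole. A call with a gripper value outside its range is refused whole. The fingers move at their own pace and stop on an object; the grip force is fixed at half the most. Time passes only in rows, so rows that repeat a pose let the fingers close. It gives the time, the measured TCP pose, the force, the opening and the grip force at its end, in the units of the state.
- bot.get_obs(): the state, without advancing time (a new reading comes with each control period).
- viewer.capture(name): name is "side" or "top"; returns a dict with "frame" (420x560x3 uint8, red, green, blue), "fov_y" (degrees; the focal length in pixels is half the picture's height over the tangent of half this angle, whatever the lens; pixels are square), "cx", "cy" (the principal point, pixels), "T" (4x4, takes a point from camera to world coordinates). Camera axes: x right, y down, z forward; pixel columns grow to the right and rows downward; lengths in mm; the calibration is good to about 2 mm. A picture is of the moment at which its call begins. There is no depth.
- bot.close_job(): hands the job in; it is judged then, once.
Trained networks look in a picture, given as the dict that the camera call returned (one of the last four; its "shot" number tells which), for a name from the list of things; names that differ only in an ending like _2 or _b are one class to them, and where a whole thing is asked for, a point or a joint stands for the part that bears it (a point fixed in the world has none). Each returns a list of dicts, best first, with "score" (0 to 1); they miss things now and then, are a little off and sometimes report something else, mostly with a low value. They report only what shows in the picture. A call takes as long as a camera call.
- viewer.recognise(target, picture): "centre" ([column, row] in pixels, amid what is visible of it).
- viewer.cut_out(target, picture): "pixels" (420x560 bool, what is visible of it) and "centre" ([column, row] in pixels, amid what is visible of it).
The state is a dict: "time": time; "joint_positions": joint angles; "dq": joint speeds; "tau": joint torques, N m; "tool_pos": TCP position; "tcp_rot": TCP orientation; "contact_force": force on the tool from outside, world axes, zero at the start; "moment": the same for the moment, N m; "grip_width": finger opening in mm; "finger_force": force on a finger pad.
Only numpy, scipy, OpenCV 4.12 (cv2) and the standard library are available. Lean on these libraries where they do the work, as an engineer would, in place of code of your own. Each camera call takes 0.05 s, during which the arm holds its last target. There are 200 camera calls.

TASK

Clamp the steel core tube in its cradle with the quick-release: turn the four-lobed nut until the cam lever on the opposite side first meets firm resistance when it stands about straight out from the clamp, then fold the lever fully closed. Use no more force than a firm finger push (under 35 N) on the nut, lever or cradle, and leave the three small jars standing where they are.

Things in the scene. Friction and masses are not known exactly. Their poses are not given: they have to be found in the camera images.
- cradle: Fixed grey cradle (foot 200 x 120 x 12 mm) with a horizontal steel tube (50 mm across, 300 mm long, along x, its middle 58 mm up) in an aluminium collar. Origin: centre of its underside, on the table; x away from the robot at yaw 0, y left, z up. Two collar ears stand above the tube at x = 0, to 135 mm high. A skewer runs through them along y, 112 mm up: nut at its +y end, cam lever at its -y end.
- axle (a point): Middle of the skewer's axis between the ears: cradle (0, 0, 112) mm. The lever's vertical pivot stands at cradle (0, -45 + 1.3 x nut angle, 112) mm.
- nut_middle (a point): Centre of the nut's four lobes, cradle (0, +46, 112) mm; it does not turn. Lobes: straight bars at 90 degree steps, 11 mm thick, 14 mm wide along y, reaching 49 mm from the axis; hub 15 mm in radius. The nut is stiff (0.33 Nm friction, 5 to 11 N on a lobe) and stays where left; a fingertip that rubs along a lobe can jam it, so rise and sink with the lobe.
- nut (a joint): Nut angle (rad), -0.1 to 12, starts at 0 to 0.5. At 0 one lobe points straight up. It grows on tightening: the top lobe moves to the cradle's +x. Each rad draws skewer and lever 1.3 mm towards +y. It must be turned 1.4 to 6.6 rad from the start, differently each time: the poses do not tell how much, it must be felt.
- skewer: Skewer rod, 8 mm across; origin on its axis, midway between the ears when the nut reads 0; slides with the nut to the cradle's +y. Its cam (4 mm eccentric, on a jaw that gives 1 mm per 40 N) peaks at lever angle 2.52, past which the lever stays closed by itself. Biting about straight out, closing takes 4 to 8 N at the worst at 75 mm from the pivot, much less if the nut is too loose.
- lever (a joint): Lever angle (rad), 0 to 2.618, starts at 0 to 0.35. At 0 it points 60 degrees short of straight out, towards the cradle's +x (direction cos 30, -sin 30); at 1.047 straight out along -y; at 2.618 closed on its stop, along -x. It stays where left (0.08 Nm friction, 1.1 N at 75 mm), but once the cam bites it is pushed back: tightening the nut past the bite swings a free lever back towards open.
- lever_end (a point): Point on the lever's centre line 75 mm from its pivot, 112 mm above the table. The blade is 11 mm thick and 18 mm high (103 to 121 mm above the table) and ends 95 mm from the pivot in an 18 mm round end.
- jaw: Sprung ear on the lever side that the cam presses; origin on the skewer's axis near its outer face, 24 to 30 mm to the -y side of the cradle's origin; it stands differently each time.
- jar_a: Small glass sample jar with white cap, 44 mm across, 65 mm tall, beside the nut; origin: centre of its underside. Leave it alone.
- jar_b: A like jar, beside the nut nearer the robot. Leave it alone.
- jar_c: A like jar on the lever's side, beyond the lever. Leave it alone.

How it is judged (in metres and radians):
On the way, in this order (a step that is already met when the one before it is completed fails the run):
1. with the nut tightened, the lever's cam bites on the jaw while the lever stands about straight out (not over 26 degrees past it) (value of joint lever between 0.6 and 1.5 rad and contact force between skewer and jaw above 8 N), for 0.04 s.
2. the lever is folded closed (value of joint lever above 2.54 rad), for 0.2 s.
At the end, for the whole second after the job is handed in: The lever lies closed (over 2.54 rad, within 4.5 degrees of its stop) and stays so by itself, with the cam pressing the jaw with 120 to 215 N, which is so when the lever began to bite between 20 degrees before and 12 degrees past straight out (value of joint lever above 2.54 rad and contact force between skewer and jaw between 120 and 215 N); the robot touches nothing.
It fails at once if the nut, the lever or the cradle is pushed with more than 35 N (contact force between any of the fingers, the arm and cradle above 35 N).
It fails at once if a sample jar is shoved over 30 mm or tipped (distance of any of jar_a, jar_b, jar_c from where it was at the start of the episode above 0.03 m or angle between any of jar_a, jar_b, jar_c's own z axis and vertical above 0.5 rad).
It also fails if it takes over 72 s, if anything falls off the work surface, if the arm or the gripper's body presses on something with over 40 N, if the wrist force passes 120 N, or if a joint passes its speed limit or range.

## Working session

There is one attempt and no reset: what is moved stays moved. The work goes in short steps, Python scripts to look and compute and a shell command to move; the robot and the scene stay as the last step left them, time stands still between calls to the robot, and variables do not carry over. Pictures are saved under pics/ and viewed, at most 10 in all, crops included, and the job is handed in when it is done.

```bash
mkdir -p pics; cat > h.py <<'E'
import numpy as np, cv2
from plant import bot, viewer
def ray(p,uv):
    f=210/np.tan(np.radians(p["fov_y"])/2);T=np.array(p["T"])
    d=T[:3,:3]@np.array([(uv[0]-p["cx"])/f,(uv[1]-p["cy"])/f,1]);return T[:3,3],d
def atz(p,uv,z):
    o,d=ray(p,uv);return o+d*(z-o[2])/d[2]
def px(p,X):
    f=210/np.tan(np.radians(p["fov_y"])/2);T=np.array(p["T"])
    c=T[:3,:3].T@(np.array(X)-T[:3,3]);return c[:2]/c[2]*f+[p["cx"],p["cy"]]
E
python3 - <<'E'
from h import *
o=bot.get_obs();print({k:np.round(v,3) for k,v in o.items()})
ims=[]
for n in("top","side"):
    p=viewer.capture(n);ims.append(p["frame"]);print(n,p["fov_y"],np.round(p["T"],2).tolist())
    cv2.imwrite(f"pics/{n}0.png",p["frame"][:,:,::-1])
    for t,z in(("cradle",12),("nut_middle",112),("lever_end",112),("axle",112),("skewer",112),("jaw",112),("jar_a",65),("jar_c",65),("nut",112),("lever",112)):
        r=viewer.recognise(t,p)
        print(t,[(np.round(a["centre"],0).tolist(),round(a["score"],2),np.round(atz(p,a["centre"],z)[:2]).tolist()) for a in r[:4]])
E
```

```text
{'time': np.float64(0.0), 'joint_positions': array([ 1.172,  0.343,  1.525, -0.   ,  1.275, -0.146]), 'dq': array([-0.001, -0.002,  0.001, -0.   ,  0.   , -0.001]), 'tau': array([ 1.0000e-03, -4.3123e+01, -2.4422e+01,  7.2000e-02,  5.6000e-02,
       -0.0000e+00]), 'tool_pos': array([131.095, 507.94 , 226.04 ]), 'tcp_rot': array([-3.14 , -0.   ,  2.889]), 'contact_force': array([-0.146,  0.167, -0.083]), 'moment': array([ 0.007, -0.033, -0.033]), 'finger_force': np.float64(0.0), 'grip_width': np.float64(92.091)}
top 44.154735341090095 [[0.03, -1.0, 0.08, 527.52], [-1.0, -0.03, 0.02, 21.64], [-0.02, -0.08, -1.0, 1278.38], [0.0, 0.0, 0.0, 1.0]]
cradle [([299.0, 240.0], 0.96, [553.0, 3.0]), ([283.0, 241.0], 0.51, [551.0, 43.0])]
nut_middle [([300.0, 240.0], 0.91, [552.0, 2.0])]
lever_end [([332.0, 235.0], 0.59, [565.0, -69.0])]
axle [([302.0, 242.0], 0.74, [547.0, -2.0])]
skewer [([328.0, 235.0], 0.72, [565.0, -59.0])]
jaw []
jar_a [([239.0, 210.0], 0.77, [619.0, 148.0]), ([364.0, 181.0], 0.6, [696.0, -144.0]), ([234.0, 279.0], 0.59, [459.0, 154.0])]
jar_c [([239.0, 210.0], 0.77, [619.0
[... 291 characters left out ...]
01.0, 248.0], 0.58, [554.0, -18.0])]
nut_middle [([301.0, 251.0], 0.79, [508.0, 89.0])]
lever_end [([305.0, 191.0], 0.71, [580.0, -75.0])]
axle [([299.0, 249.0], 0.78, [514.0, 85.0])]
skewer [([306.0, 192.0], 0.71, [576.0, -72.0])]
jaw [([309.0, 210.0], 0.47, [546.0, -24.0]), ([303.0, 322.0], 0.23, [436.0, 230.0])]
jar_a [([265.0, 190.0], 0.94, [681.0, -92.0]), ([302.0, 322.0], 0.75, [452.0, 195.0]), ([227.0, 281.0], 0.69, [610.0, 179.0])]
jar_c [([265.0, 190.0], 0.94, [681.0, -92.0]), ([302.0, 322.0], 0.75, [452.0, 195.0]), ([227.0, 281.0], 0.69, [610.0, 179.0])]
nut [([292.0, 229.0], 0.7, [549.0, 44.0])]
lever [([309.0, 192.0], 0.82, [570.0, -75.0]), ([304.0, 320.0], 0.19, [436.0, 226.0])]
```

View pics/top0.png

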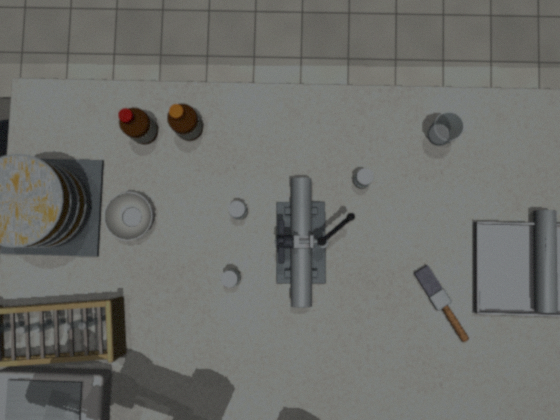

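View pics/side0.png

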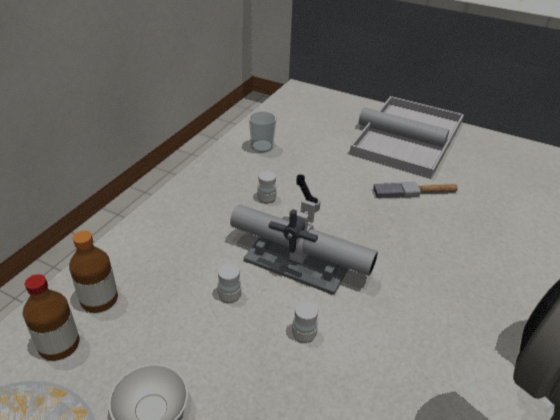

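The top picture shows the tube running from about (301,177) to (302,306), the nut at left (~285,241), the lever end at (351,216), and jars at (239,210), (364,181) and (234,279). The side picture shows the nut at (293,231) with one lobe nearly upright.

```bash
python3 - <<'E'
from h import *
p=viewer.capture("top");s=viewer.capture("side")
m=viewer.cut_out("cradle",p)[0]["pixels"].astype(np.uint8)
print("mask",cv2.boundingRect(m))
print("tube ends",[np.round(atz(p,u,83),1) for u in((301,177),(302.5,306))], [np.round(atz(p,u,12),1) for u in((277,202),(326,202),(277,283),(326,283))])
print("lever tip",atz(p,(351,216),115),"nut",atz(p,(284,241),135),atz(p,(320,241),112))
lm=viewer.cut_out("lever",p);ln=lm[0]["pixels"] if lm else None
if ln is not None:
    v,u=np.nonzero(ln);W=np.array([atz(p,(a,b),112)[:2] for a,b in zip(u,v)]);c=W.mean(0);w=np.linalg.svd(W-c)[2][0];print("lever c",c,"dir",w,"extent",np.ptp((W-c)@w),W.min(0),W.max(0))
c1=cv2.resize(p["frame"][165:315,255:375],None,fx=4,fy=4,interpolation=cv2.INTER_CUBIC)
c2=cv2.resize(s["frame"][165:300,220:385],None,fx=4,fy=4,interpolation=cv2.INTER_CUBIC)
cv2.imwrite("pics/c1.png",c1[:,:,::-1]);cv2.imwrite("pics/c2.png",c2[:,:,::-1])
np.savez("cams.npz",pT=p["T"],sT=s["T"])
E
```

```text
mask (274, 178, 81, 129)
tube ends [array([698.6,   4.1,  83. ]), array([402.2,  -6.5,  83. ])] [array([645.4,  60.5,  12. ]), array([648.5, -59.7,  12. ]), array([448. ,  54.9,  12. ]), array([451.4, -63.7,  12. ])]
lever tip [ 608.47165676 -109.77395681  115.        ] nut [548.0197802   38.84898939 135.        ] [550.61517023 -41.6329937  112.        ]
lever c [572.46893878 -70.75552796] dir [-0.68625572  0.72736036] extent 106.90094279708751 [ 537.11717436 -116.8834369 ] [615.45221477 -34.85735338]
```

View pics/c1.png

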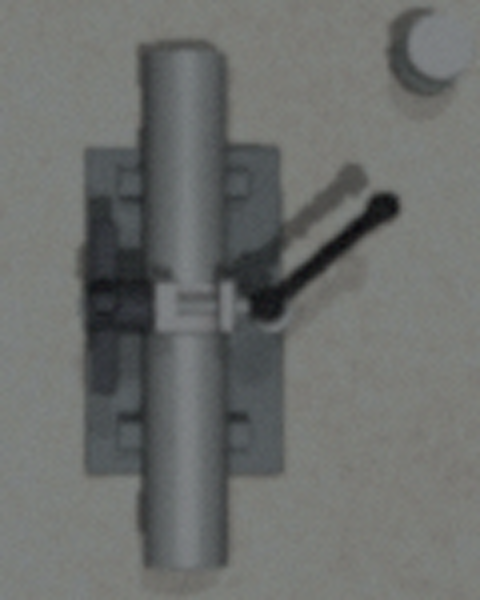

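View pics/c2.png

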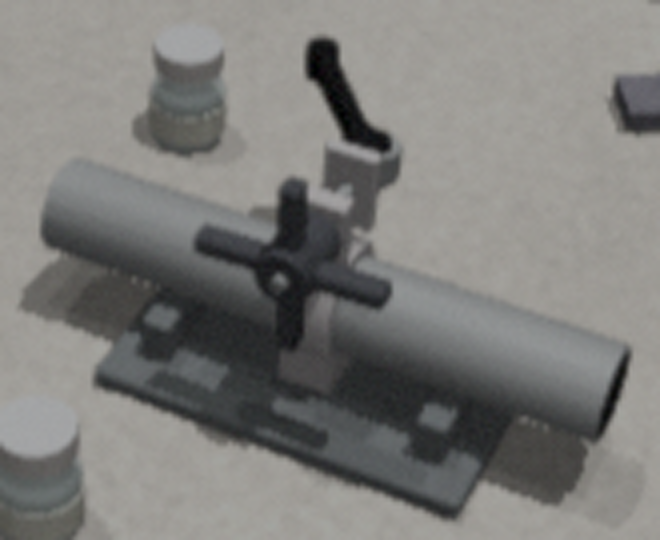

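Cradle is at about world (549, −1.5), yaw 0.032. Its height, tube length and lever pivot all agree with the given sizes, and the lever stands at about 0.35 rad. Next I get the nut angle from the side picture, turn the tool to the cradle's axes, and move towards the lever's inner side.

```bash
cat >> h.py <<'E'
C=np.array([549.,-1.5]);Y=0.032
R=np.array([[np.cos(Y),-np.sin(Y)],[np.sin(Y),np.cos(Y)]])
def toc(w): return R.T@(np.array(w)[:2]-C)
def tow(c): return np.r_[C+R@np.array(c[:2]),c[2]]
def st():
    o=bot.get_obs();t=o["tool_pos"];print("t",round(o["time"],2),"tcp_c",np.round(toc(t),1),"z",round(t[2],1),"yaw",np.round(o["tcp_rot"],3),"F",np.round(o["contact_force"],1))
def lever(nut,show=None,lo=0):
    p=viewer.capture("top");f=p["frame"].astype(int).max(2);best=[]
    ys=-45+1.3*nut
    for a in np.arange(0,2.65,.02):
        al=-np.pi/6-a;d=np.array([np.cos(al),np.sin(al)]);v=[]
        for r in range(25,88,3):
            u=px(p,tow([*(np.array([0,ys])+r*d),119]));v.append(f[int(round(u[1])),int(round(u[0]))])
        best.append((np.mean(v),a))
    best.sort();print("lever angle",[(round(b[1],2),int(b[0])) for b in best[:4]])
    if show:cv2.imwrite(show,cv2.resize(p["frame"][130:330,220:420],None,fx=3,fy=3)[:,:,::-1])
def nut(show=None):
    p=viewer.capture("side");f=p["frame"].astype(int).max(2);best=[]
    for a in np.arange(0,np.pi/2,.02):
        v=[]
        for k in range(4):
            b=a+k*np.pi/2
            for r in range(18,47,3):
                u=px(p,tow([r*np.sin(b),51,112+r*np.cos(b)]));v.append(f[int(round(u[1])),int(round(u[0]))])
        best.append((np.mean(v),a))
    best.sort();print("nut mod pi/2",[(round(b[1],2),int(b[0])) for b in best[:4]])
    if show:cv2.imwrite(show,cv2.resize(p["frame"][150:310,210:410],None,fx=3,fy=3)[:,:,::-1])
E
python3 - <<'E'
from h import *
nut();lever(0.2)
E
python3 -m handwheel '0 0 0 0 0 -0.0907 -1;0 0 0 0 0 -0.0907 -1;0 0 0 0 0 -0.0907 -1'
python3 -m handwheel '-0.788 -0.997 0 0 0 0 -1;-0.788 -0.997 0 0 0 0 -1;-0.788 -0.997 0 0 0 0 -1;-0.788 -0.997 0 0 0 0 -1'
python3 -c "from h import *;st()"
```

```text
nut mod pi/2 [(np.float64(0.1), 45), (np.float64(1.52), 45), (np.float64(1.5), 45), (np.float64(1.48), 45)]
lever angle [(np.float64(0.3), 24), (np.float64(0.32), 24), (np.float64(0.34), 25), (np.float64(0.36), 27)]
time: 1.65
tool_pos: [131.3, 508.3, 226.7]
tcp_rot: [-3.142, 0.0, -3.103]
contact_force: [-0.4, -0.9, -1.1]
grip_width: 76.4
finger_force: 0.0
time: 1.98
tool_pos: [216.5, 407.1, 226.7]
tcp_rot: [-3.139, 0.001, -3.113]
contact_force: [-0.5, 1.3, -0.5]
grip_width: 49.8
finger_force: 0.0
t 1.98 tcp_c [-319.3  419.1] z 226.7 yaw [-3.139e+00  1.000e-03 -3.113e+00] F [-0.5  1.3 -0.5]
```

```bash
for i in 1; do
python3 -m handwheel '-0.788 -0.997 0 0 0 0 -1;-0.788 -0.997 0 0 0 0 -1;-0.788 -0.997 0 0 0 0 -1;-0.788 -0.997 0 0 0 0 -1'
python3 -m handwheel '-0.788 -0.997 0 0 0 0 -1;-0.788 -0.997 0 0 0 0 -1;-0.788 -0.997 0 0 0 0 -1;-0.788 -0.997 0 0 0 0 -1'
python3 -m handwheel '-0.788 -0.997 0 0 0 0 -1;-0.788 -0.997 0 0 0 0 -1;-0.788 -0.997 0 0 0 0 -1;-0.788 -0.997 0 0 0 0 -1'
python3 -m handwheel '-0.788 -0.997 0 0 0 0 -1;-0.788 -0.997 0 0 0 0 -1;-0.788 -0.997 0 0 0 0 -1;-0.788 -0.997 0 0 0 0 -1'
python3 -m handwheel '-0.788 -0.997 0 0 0 0 -1;-0.788 -0.997 0 0 0 0 -1;-0.788 -0.997 0 0 0 0 -1;-0.788 -0.997 0 0 0 0 -1;-0.788 -0.997 0 0 0 0 -1'
done | grep -c time
python3 -c "from h import *;st()"
```

```text
5
t 3.73 tcp_c [ 72.3 -75.9] z 225.3 yaw [ 3.141e+00 -1.000e-03 -3.112e+00] F [-1.   0.8  0.1]
```

```bash

python3 -m handwheel '0 0 0.3 0 0 0 -1;0 0 0.6 0 0 0 -1;0 0 0.9 0 0 0 -1;0 0 0.98 0 0 0 -1;0 0 0.98 0 0 0 -1'|grep -E "pos|force"
python3 -m handwheel '0 0 0.1 0 0 0 -1;0 0 0.2 0 0 0 -1;0 0 0.2 0 0 0 -1'|grep -E "pos|force"
python3 -m handwheel '0.07 -0.07 0 0 0 0 -1;0.18 -0.16 0 0 0 0 -1;0.303 -0.23 0 0 0 0 -1;0.435 -0.274 0 0 0 0 -1;0.573 -0.297 0 0 0 0 -1;0.617 -0.297 0 0 0 0 -1;0.617 -0.297 0 0 0 0 -1'|grep -E "pos|force"
python3 - <<'E'
from h import *
st();lever(0.1,"pics/l1.png")
E
```

```text
tool_pos: [621.1, -72.3, 126.6]
contact_force: [-0.1, -0.0, 0.6]
finger_force: 0.0
tool_pos: [622.7, -73.9, 108.0]
contact_force: [-0.5, 0.7, -0.4]
finger_force: 0.0
tool_pos: [561.9, -106.8, 109.8]
contact_force: [-0.3, -0.1, 0.2]
finger_force: 0.0
t 4.98 tcp_c [   9.6 -105.6] z 109.8 yaw [-3.141e+00  1.000e-03 -3.110e+00] F [-0.3 -0.1  0.2]
lever angle [(np.float64(0.0), 19), (np.float64(0.02), 23), (np.float64(0.04), 24), (np.float64(0.06), 30)]
```

View pics/l1.png

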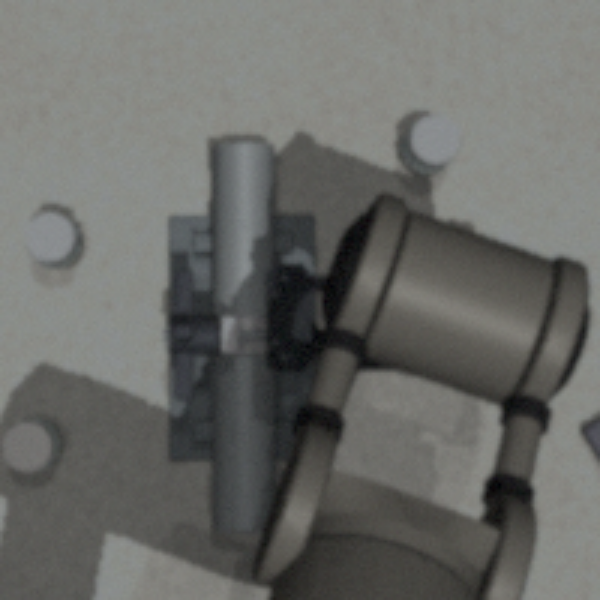

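The picture shows the wrist covering the lever (lever area around (330,330)), so I'll retreat and look from above the nut.

```bash

python3 -m handwheel '-0.1 0.05 0 0 0 0 -1;-0.1 0.05 -0.4 0 0 0 -1;-0.1 0.05 -0.8 0 0 0 -1;-0.1 0.05 -0.9 0 0 0 -1'|grep -E "contact"
python3 -m handwheel '0.12 0.39 0 0 0 0 -1;0.24 0.77 0 0 0 0 -1;0.24 0.77 0 0 0 0 -1'|grep -E "contact"
python3 -m handwheel '0.12 0.39 0 0 0 0 -1;0.24 0.79 0 0 0 0 -1;0.24 0.79 0 0 0 0 -1;0.24 0.79 0 0 0 0 -1'|grep -E "contact"
python3 - <<'E'
from h import *
st();lever(0.1,"pics/l2.png");nut("pics/n2.png")
a=cv2.imread("pics/l2.png");b=cv2.imread("pics/n2.png")
h=480;cv2.imwrite("pics/b2.png",np.hstack([cv2.resize(a,(400,400)),cv2.resize(b,(400,320)).copy() if 0 else cv2.copyMakeBorder(cv2.resize(b,(400,320)),0,80,0,0,0)]))
E
```

```text
contact_force: [0.9, -0.9, 0.2]
contact_force: [-0.1, -0.1, -0.3]
contact_force: [0.7, -1.1, -0.5]
t 5.95 tcp_c [-28.1  58. ] z 199.0 yaw [ 3.142  0.    -3.105] F [ 0.7 -1.1 -0.5]
lever angle [(np.float64(1.18), 27), (np.float64(1.16), 27), (np.float64(1.2), 28), (np.float64(1.22), 32)]
nut mod pi/2 [(np.float64(1.5), 40), (np.float64(1.52), 40), (np.float64(1.54), 41), (np.float64(1.48), 41)]
```

View pics/b2.png

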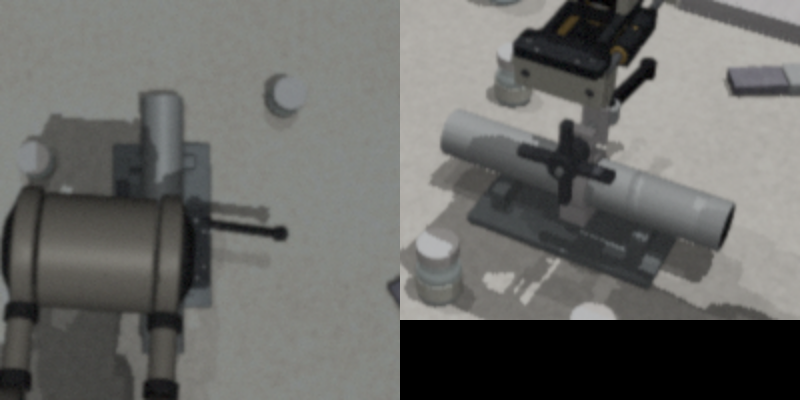

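The left half shows the lever at (285,233), about straight out at 1.18 rad. The right half shows the nut with a lobe upright. Now I descend and do the first half stroke.

```bash

python3 -m handwheel '0 0 0.25 0 0 0 -1;0 0 0.51 0 0 0 -1;0 0 0.51 0 0 0 -1'|grep -E "pos|contact"
python3 -m handwheel '-0.07 0 0 0 0 0 -1;-0.13 0 0 0 0 0 -1;-0.18 0 0 0 0 0 -1'|grep -E "pos|contact"
python3 -m handwheel '-0.05 0 0 0 0 0 -1;-0.09 0 0.007 0 0 0 -1;-0.14 0 0.023 0 0 0 -1;-0.18 0 0.042 0 0 0 -1;-0.22 0 0.067 0 0 0 -1;-0.22 0 0.067 0 0 0 -1'|grep -E "pos|contact"
python3 - <<'E'
from h import *
st();lever(.8);nut("pics/n3.png")
E
```

```text
tool_pos: [517.1, 52.4, 143.6]
contact_force: [-1.0, -0.1, -0.0]
tool_pos: [537.0, 53.4, 148.7]
contact_force: [-8.7, -2.5, 3.5]
tool_pos: [559.2, 54.2, 142.0]
contact_force: [-6.7, -2.3, 2.7]
t 7.05 tcp_c [12.  55.3] z 142.0 yaw [-3.141e+00 -2.000e-03 -3.110e+00] F [-6.7 -2.3  2.7]
lever angle [(np.float64(1.18), 27), (np.float64(1.16), 28), (np.float64(1.2), 29), (np.float64(1.22), 31)]
nut mod pi/2 [(np.float64(0.86), 46), (np.float64(0.84), 46), (np.float64(0.8), 46), (np.float64(0.82), 46)]
```

View pics/n3.png

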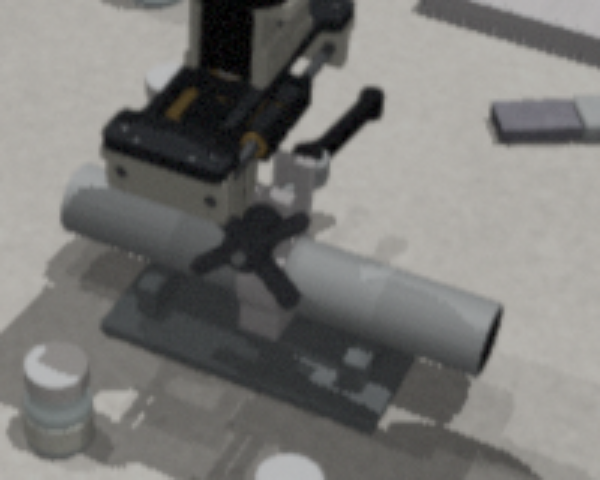

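The picture shows the nut turned to about 45° by the fingertip with the lever unmoved. Completing the quarter turn.

```bash

python3 -m handwheel '-0.035 0 0.03 0 0 0 -1;-0.068 0 0.065 0 0 0 -1;-0.094 0 0.105 0 0 0 -1;-0.117 0 0.147 0 0 0 -1;-0.134 0 0.19 0 0 0 -1;-0.144 0 0.238 0 0 0 -1;-0.145 0 0.25 0 0 0 -1;-0.145 0 0.25 0 0 0 -1'|grep -E "pos|contact"
python3 - <<'E'
from h import *
st();lever(1.6);nut()
E
```

```text
tool_pos: [574.9, 54.7, 118.0]
contact_force: [0.1, 0.6, 1.4]
t 7.82 tcp_c [27.7 55.3] z 118.0 yaw [-3.141e+00  2.000e-03 -3.110e+00] F [0.1 0.6 1.4]
lever angle [(np.float64(1.18), 28), (np.float64(1.16), 28), (np.float64(1.2), 29), (np.float64(1.22), 32)]
nut mod pi/2 [(np.float64(0.02), 47), (np.float64(0.04), 47), (np.float64(1.56), 47), (np.float64(1.52), 47)]
```

```bash

python3 -m handwheel '0 0 -0.3 0 0 0 -1;0 0 -0.62 0 0 0 -1;0 0 -0.62 0 0 0 -1;0.25 0 -0.62 0 0 0 -1;0.546 0 -0.62 0 0 0 -1;0.546 0 -0.62 0 0 0 -1;0.546 0 -0.45 0 0 0 -1;0.546 0 -0.317 0 0 0 -1'|grep -E "pos|contact"
python3 -m handwheel '0 0 0 0 0 0 -1;-0.07 0 0 0 0 0 -1;-0.13 0 0 0 0 0 -1;-0.18 0 0 0 0 0 -1'|grep -E "pos|contact"
python3 -m handwheel '-0.05 0 0 0 0 0 -1;-0.09 0 0.007 0 0 0 -1;-0.14 0 0.023 0 0 0 -1;-0.18 0 0.042 0 0 0 -1;-0.22 0 0.067 0 0 0 -1;-0.22 0 0.067 0 0 0 -1'|grep -E "pos|contact"
python3 - <<'E'
from h import *
st();lever(2.4);nut()
E
```

```text
tool_pos: [520.5, 53.6, 148.8]
contact_force: [-0.2, -0.2, -0.2]
tool_pos: [536.9, 54.2, 148.7]
contact_force: [-9.3, -0.2, 6.7]
tool_pos: [559.5, 54.9, 141.7]
contact_force: [-6.2, -0.9, 4.4]
t 9.42 tcp_c [12.3 56. ] z 141.7 yaw [-3.141e+00 -1.000e-03 -3.109e+00] F [-6.2 -0.9  4.4]
lever angle [(np.float64(1.18), 28), (np.float64(1.2), 29), (np.float64(1.16), 30), (np.float64(1.22), 32)]
nut mod pi/2 [(np.float64(0.86), 45), (np.float64(0.88), 46), (np.float64(0.84), 46), (np.float64(0.82), 47)]
```

Nut is at about 2.4 and the lever is still free. Next half stroke.

```bash

python3 -m handwheel '-0.035 0 0.03 0 0 0 -1;-0.068 0 0.065 0 0 0 -1;-0.094 0 0.105 0 0 0 -1;-0.117 0 0.147 0 0 0 -1;-0.134 0 0.19 0 0 0 -1;-0.144 0 0.238 0 0 0 -1;-0.145 0 0.25 0 0 0 -1;-0.145 0 0.25 0 0 0 -1'|grep -E "pos|contact"
python3 - <<'E'
from h import *
st();lever(3.1);nut()
E
```

```text
tool_pos: [574.5, 55.3, 117.4]
contact_force: [-3.1, -0.1, 4.4]
t 10.18 tcp_c [27.3 55.9] z 117.4 yaw [-3.141e+00  1.000e-03 -3.109e+00] F [-3.1 -0.1  4.4]
lever angle [(np.float64(1.18), 28), (np.float64(1.16), 29), (np.float64(1.2), 30), (np.float64(1.22), 32)]
nut mod pi/2 [(np.float64(0.08), 46), (np.float64(0.06), 46), (np.float64(0.1), 47), (np.float64(0.04), 47)]
```

```bash

python3 -m handwheel '0 0 -0.3 0 0 0 -1;0 0 -0.62 0 0 0 -1;0 0 -0.62 0 0 0 -1;0.25 0 -0.62 0 0 0 -1;0.546 0 -0.62 0 0 0 -1;0.546 0 -0.62 0 0 0 -1;0.546 0 -0.45 0 0 0 -1;0.546 0 -0.317 0 0 0 -1'|grep -E "pos|contact"
python3 -m handwheel '0 0 0 0 0 0 -1;-0.07 0 0 0 0 0 -1;-0.13 0 0 0 0 0 -1;-0.18 0 0 0 0 0 -1'|grep -E "pos|contact"
python3 -m handwheel '-0.05 0 0 0 0 0 -1;-0.09 0 0.007 0 0 0 -1;-0.14 0 0.023 0 0 0 -1;-0.18 0 0.042 0 0 0 -1;-0.22 0 0.067 0 0 0 -1;-0.22 0 0.067 0 0 0 -1'|grep -E "pos|contact"
python3 - <<'E'
from h import *
st();lever(4);nut()
E
```

```text
tool_pos: [520.5, 53.7, 148.5]
contact_force: [0.3, 0.0, 0.0]
tool_pos: [536.8, 54.2, 148.6]
contact_force: [-9.3, 0.2, 7.2]
tool_pos: [559.2, 54.9, 141.6]
contact_force: [-6.3, -0.4, 3.8]
t 11.78 tcp_c [12. 56.] z 141.6 yaw [-3.141e+00 -2.000e-03 -3.109e+00] F [-6.3 -0.4  3.8]
lever angle [(np.float64(1.14), 27), (np.float64(1.12), 27), (np.float64(1.16), 29), (np.float64(1.1), 31)]
nut mod pi/2 [(np.float64(0.84), 46), (np.float64(0.8), 46), (np.float64(0.86), 46), (np.float64(0.82), 47)]
```

The lever has begun to move back (1.18 → 1.13). I turn a further ~22° to confirm.

```bash

python3 -m handwheel '-0.035 0 0.03 0 0 0 -1;-0.068 0 0.065 0 0 0 -1;-0.094 0 0.105 0 0 0 -1;-0.094 0 0.105 0 0 0 -1;-0.094 0 0.105 0 0 0 -1'|grep -E "pos|contact"
python3 - <<'E'
from h import *
st();lever(4.35,"pics/l5.png");nut()
E
```

```text
tool_pos: [568.9, 55.1, 131.5]
contact_force: [-4.7, -1.3, 3.9]
t 12.3 tcp_c [21.7 56. ] z 131.5 yaw [-3.141 -0.    -3.109] F [-4.7 -1.3  3.9]
lever angle [(np.float64(0.98), 28), (np.float64(1.0), 28), (np.float64(1.02), 29), (np.float64(1.04), 35)]
nut mod pi/2 [(np.float64(1.2), 49), (np.float64(1.22), 49), (np.float64(1.24), 49), (np.float64(1.18), 50)]
```

View pics/l5.png

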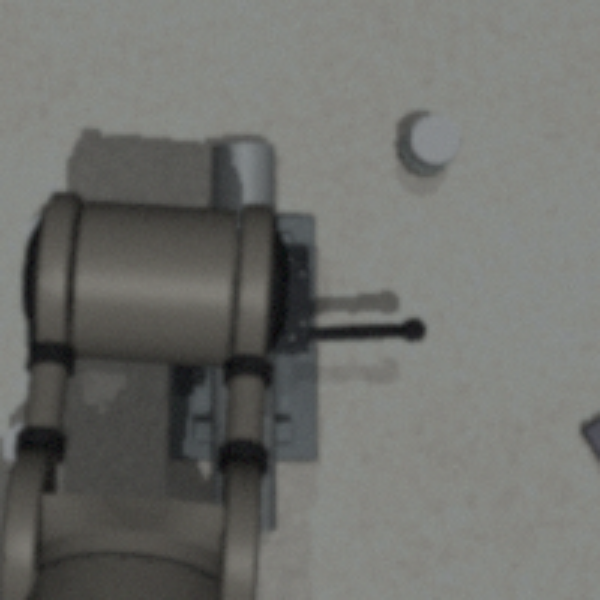

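The lever now stands at 1.0 rad, with its tip at (415,328), so the bite is at about 0.88 rad. That puts the expected clamp force near 170 N. Leaving the nut and going to the lever's far side.

```bash

python3 -m handwheel '0 0 -0.2 0 0 0 -1;0 0 -0.5 0 0 0 -1;0 0 -0.7 0 0 0 -1;0 0 -0.7 0 0 0 -1'|grep -E "pos|contact"
python3 -m handwheel '-0.03 -0.4 0 0 0 0 -1;-0.042 -0.8 0 0 0 0 -1;-0.042 -0.945 0 0 0 0 -1'|grep -E "contact"
python3 -m handwheel '-0.03 -0.4 0 0 0 0 -1;-0.042 -0.8 0 0 0 0 -1;-0.042 -0.945 0 0 0 0 -1;-0.042 -0.945 0 0 0 0 -1'|grep -E "pos|contact"
python3 -m handwheel '0 0 0.3 0 0 0 -1;0 0 0.6 0 0 0 -1;0 0 0.85 0 0 0 -1;0 0 0.94 0 0 0 -1;0 0 0.94 0 0 0 -1;0 0 0.94 0 0 0 -1'|grep -E "pos|contact"
python3 -c "from h import *;st()"
```

```text
tool_pos: [571.9, 55.3, 205.8]
contact_force: [0.3, -0.8, -0.4]
contact_force: [-0.5, 0.1, -0.1]
tool_pos: [583.3, -137.2, 199.9]
contact_force: [-1.2, 0.7, 0.2]
tool_pos: [583.5, -132.8, 107.1]
contact_force: [-0.3, 0.5, -0.5]
t 13.82 tcp_c [  30.2 -132.3] z 107.1 yaw [ 3.142e+00  1.000e-03 -3.109e+00] F [-0.3  0.5 -0.5]
```

```bash

python3 -m handwheel '0.08 0 0 0 0 0 -1;0.15 0 0 0 0 0 -1;0.2 0 0 0 0 0 -1;0.248 0 0 0 0 0 -1;0.346 0.01 0 0 0 0 -1;0.441 0.033 0 0 0 0 -1;0.532 0.07 0 0 0 0 -1;0.532 0.07 0 0 0 0 -1'|grep -E "pos|contact"
python3 -c "from h import *;st()"
```

```text
tool_pos: [529.0, -128.2, 107.7]
contact_force: [3.5, -1.5, 0.3]
t 14.48 tcp_c [ -24.1 -126. ] z 107.7 yaw [-3.141e+00  2.000e-03 -3.110e+00] F [ 3.5 -1.5  0.3]
```

```bash

python3 -m handwheel '0.086 0.049 0 0 0 0 -1;0.164 0.108 0 0 0 0 -1;0.235 0.176 0 0 0 0 -1;0.295 0.254 0 0 0 0 -1;0.345 0.339 0 0 0 0 -1;0.383 0.43 0 0 0 0 -1;0.383 0.43 0 0 0 0 -1'|grep -E "pos|contact"
python3 -m handwheel '0.014 0.05 0 0 0 0 -1;0.027 0.095 0 0 0 0 -1;0.035 0.145 0 0 0 0 -1;0.04 0.192 0 0 0 0 -1;0.04 0.192 0 0 0 0 -1'|grep -E "pos|contact"
python3 -c "from h import *;st()"
```

```text
tool_pos: [488.8, -85.8, 107.0]
contact_force: [-0.8, -1.7, 0.3]
tool_pos: [484.9, -66.1, 106.3]
contact_force: [0.3, -0.6, 0.1]
t 15.48 tcp_c [-66.2 -62.5] z 106.3 yaw [ 3.140e+00 -1.000e-03 -3.109e+00] F [ 0.3 -0.6  0.1]
```

```bash

python3 -m handwheel '0 0.01 0 0 0 0 -1;0 0.02 0 0 0 0 -1;0 0.02 0 0 0 0 -1'|grep -E "pos|contact"
python3 -m handwheel '0 0.01 0 0 0 0 -1;0 0.02 0 0 0 0 -1;0 0.02 0 0 0 0 -1'|grep -E "pos|contact"
```

```text
tool_pos: [485.1, -65.1, 106.4]
contact_force: [0.5, 0.1, 0.1]
tool_pos: [485.1, -64.6, 106.5]
contact_force: [-2.3, -6.9, -2.0]
```

The stop is felt (6.9 N). Backing off, rising and looking.

```bash

python3 -m handwheel '0 0 0 0 0 0 -1;0 -0.15 0 0 0 0 -1;0 -0.3 0 0 0 0 -1;0 -0.3 0 0 0 0 -1;0 -0.3 -0.3 0 0 0 -1;0 -0.3 -0.7 0 0 0 -1;0 -0.3 -1 0 0 0 -1'|grep -E "contact"
python3 -m handwheel '0 -0.4 0 0 0 0 -1;0 -0.8 0 0 0 0 -1;0 -1 0 0 0 0 -1'|grep -E "contact"
python3 -m handwheel '0 -0.4 0 0 0 0 -1;0 -0.8 0 0 0 0 -1;0 -1 0 0 0 0 -1;0 -1 0 0 0 0 -1'|grep -E "pos|contact"
python3 - <<'E'
from h import *
st();lever(4.37,"pics/l6.png")
E
```

```text
contact_force: [1.8, -0.1, -0.7]
contact_force: [0.3, 0.6, -0.3]
tool_pos: [492.2, -296.8, 205.9]
contact_force: [-0.6, 0.7, 1.1]
t 17.15 tcp_c [ -66.2 -293.4] z 205.9 yaw [-3.141  0.    -3.114] F [-0.6  0.7  1.1]
lever angle [(np.float64(2.64), 26), (np.float64(2.62), 27), (np.float64(2.6), 29), (np.float64(2.58), 32)]
```

View pics/l6.png

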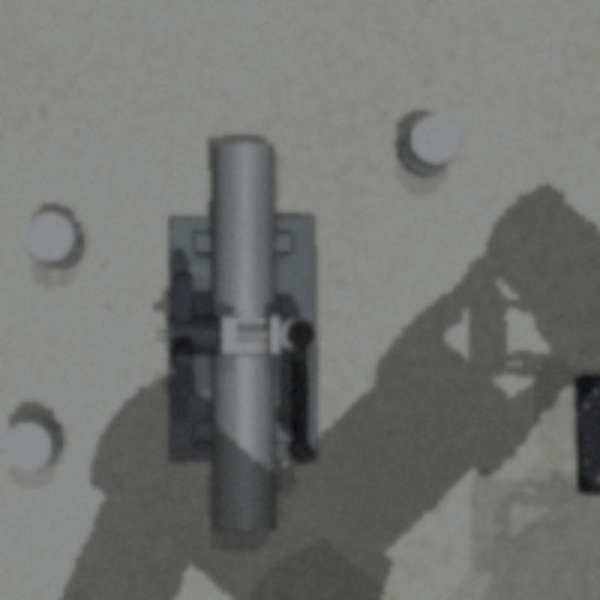

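The lever lies closed along −x, from (300,335) to (303,452), and all three jars stand in place. Handing in.

```bash
python3 -c "from h import *;print(bot.close_job())"
```

```text
the job is handed in; nothing more can be done
None
```

The job is handed in, with no verdict returned: I turned the nut about 4.3 rad, the cam began to bite with the lever near 0.9 rad, the lever is folded onto its stop (about 2.62 rad), the highest force I read was about 12 N, and the jars stand where they were.

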